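# Eject the specimen tray and trap it on the runway

### The job

Press the dock's ejector key with one finger and, with the other finger waiting in the runway, stop the white specimen tray that springs out when it is about half-way out, before it slides off the end. Do not pick the tray up or tip it, and leave the things around it alone. Finish while still holding: key kept down under the one finger, tray at rest against the other.

Things in the scene. Friction and masses are not known exactly. Their poses are not given: they have to be found in the camera images.
- dock: grey viewing dock, fixed to the table. Base block 30 mm tall, from x -75 to +150 and y -48 to +88 mm; nothing on the dock is higher than 62 mm. Origin on the table under the middle of the gate line, where the seated tray's front edge is. The tray comes out along the dock's -x; the key is on its +y side, beside the runway.
- key (a joint): travel of the ejector key, in m: 0 up, 0.010 fully down. A spring returns it (3 N at first, 6 N fully down). The gate sinks with it and lets the tray go from about 0.007; a damped spring pusher (4.5 N falling to 3 N) then drives the tray out at about 0.15 m/s and keeps pushing, right off the runway's end. If the key is let up, the gate comes up under the tray.
- key_top (a point): middle of the top of the ejector key, a plain aluminium plate 30 mm (dock x) by 26 mm (dock y), 50 mm above the table when up, 40 mm when down. It lies at dock x = -53, y = +62 mm: one finger can press it while the other stands in the runway in front of the tray.
- gate (a point): middle of the dock at the top edge of the raised gate (a fixed point, dock x = -2 mm, 37 mm above the table). The steel gate, 50 mm wide and 4 mm thick, stands 7 mm out of the runway floor and holds the tray in; it is part of the key.
- runway_end (a point): middle of the runway's open end, on its floor: dock x = -75 mm, 30 mm above the table. The runway is 64 mm wide (dock y -32 to +32), open above, with 8 mm thick rails that stand 8 mm above its floor (20 mm beside the seated tray), and has no stop at its end.
- tray: open white specimen tray holding a bone point, loose in the dock: 90 mm long (its x), 60 mm wide, 24 mm tall, walls 3 mm, about 0.15 kg. Origin at the middle of its underside, 30 mm above the table while on the runway; at dock x = +45 mm when seated, about 0 when half-way out.
- tray_front (a point): middle of the outside of the tray's leading end wall, 12 mm above the tray's underside; at about dock x = 0 when seated, -45 mm when half-way out.
- loupe: bystander, loose: black eyepiece loupe, 38 mm across, 36 mm tall; origin on its underside, near its middle
- vial: bystander, loose: small clear vial, 26 mm across, 50 mm tall; origin on its underside, near its middle
- caliper_box: bystander, loose: grey plastic case, 50 x 35 x 22 mm; origin on its underside, near its middle
- sherd: bystander, loose: flat terracotta potsherd, about 65 x 35 x 8 mm; origin on its underside, near its middle
- brush: bystander, loose: cleaning brush lying flat along its x, 150 mm long; origin on its underside, near its middle
- pot: bystander, loose: dark fired pot, 84 mm across the mouth, 90 mm tall, with two side handles; origin on its underside, near its middle
- finds_tray: bystander, loose: open white tray with bones, 130 x 90 x 25 mm, standing on the table; origin on its underside, near its middle

How it is judged:
By the outcome, as a careful person would: the job done as asked, in the order asked, and still so for the second after the job is handed in, while the arm keeps its last pose, push and grip.
It also fails if it takes over 32 s, if anything falls off the work surface, if the arm or the gripper's body presses on something with over 40 N, if the wrist force passes 120 N, or if a joint passes its speed limit or range.

### The arm

A 6-joint arm with a two-finger parallel gripper is mounted at the origin on the work surface. World frame = base frame: x ahead of the robot, y to its left, z up, the work surface at z = 0. Lengths are in m, angles in rad, forces in N, time in s.
With the tool pointing down it reaches from about 0.25 to 0.775 m from the base axis. Payload 4 kg.
Tool frame: the origin (TCP) lies at the very end of the fingers, on their centre line; the grasp point (between the pads) lies 19 mm behind it; z points along the fingers, y is the line along which they close (so a half turn about z gives the same grasp; the last joint's range is limited). The gripper opens to 94 mm and grips with 3 to 60 N. Pads are 16 mm wide; open, the fingers measure 119 mm over their backs; the gripper's body (75 mm by 177 mm) begins 78 mm behind the grasp point.
Start: joints at [-1.252, 0.087, 1.371, -0, 1.684, -0.103], TCP at [0.225, -0.502, 0.206] pointing down, gripper open.
Joint ranges: [-3.1, 3.1], [-0.76, 2.03], [0.27, 2.55], [-1.08, 4.22], [0.17, 2.65], [-2.57, 2.57]. Speed limits (rad/s): [2.79, 2.79, 3.14, 3.14, 3.14, 3.14].

### API

Orientations are given as a unit quaternion [x, y, z, w].
In Python, from rig import bot, cams, order gives the robot as it stands.
- The arm moves only by the tool drive_tool, never from a script. Its argument "targets" is a list of rows, each an object with "gripper": the opening, from -1 (shut) to 1 (fully open), so that 0 is half open; "delta_pos": the shift along the tool's x, y, z in m, a list of three; "yaw": the turn about the tool's z in degrees. A call has exactly 8 rows; each row shifts and turns the commanded pose from where the row before left it, along the tool's axes as they then stand; what a row does not reach is not made up. A row lasts 1/10 s, in which the tool goes at most 50 mm and 8.59 degrees, less where a joint would pass 70% of its speed; a pose out of reach is approached as far as the arm can. A call with a gripper value outside its range is refused whole. The fingers move at their own pace and stop on an object; "newtons" is the grip in N (left out, the last holds). Time passes only in rows, so rows that do not move let the fingers close, or fill a call up. It gives the time, the measured TCP pose, the force, the opening and the grip force at its end, in the units of the state.
- bot.state(): the state, without advancing time (a new reading comes with each control period).
- cams.camera(name): name is "scene" or "top"; returns a dict with "pixels" (400x640x3 uint8, blue, green, red), "mtx" (3x3 intrinsics, pixels), "origin" and "orientation" of the camera in the world. Camera axes: x right, y down, z forward; pixel columns grow to the right and rows downward; lengths in m; the calibration is good to about 2 mm. A picture is of the moment at which its call begins. There is no depth.
- order.close_job(): hands the job in; it is judged then, once.
The state is a dict: "time": time; "joint_positions": joint angles; "dq": joint speeds; "joint_torque": joint torques, N m; "tcp_pos": TCP position; "orientation": TCP orientation; "wrist_force": force on the tool from outside, world axes, zero at the start; "moment": the same for the moment, N m; "gripper_width": opening from 0.0 (shut) to 1.0 (fully open); "finger_force": force on a finger pad.
Only numpy, scipy, OpenCV 4.12 (cv2) and the standard library are available. Lean on these libraries where they do the work, as an engineer would, in place of code of your own. Each camera call takes 0.05 s, during which the arm holds its last target. There are 200 camera calls.

## Working session

There is one attempt and no reset: what is moved stays moved. The work goes in short steps, Python scripts to look and compute and a tool call to move; the robot and the scene stay as the last step left them, time stands still between calls to the robot, and variables do not carry over. Pictures are saved under pics/ and viewed, at most 10 in all, crops included, and the job is handed in when it is done.

Besides the shell and the picture viewer there is one more tool, called after ">>>" in YAML: its name, and indented under it one key for each argument. drive_tool: Moves the arm, as the interface text tells. Its arguments: {"type":"object","properties":{"targets":{"type":"array","items":{"type":"object","properties":{"gripper":{"type":"number"},"delta_pos":{"type":"array","items":{"type":"number"}},"yaw":{"type":"number"}}}},"newtons":{"type":"number"}},"required":["targets"]}

```bash
mkdir -p pics; ls; cat > h.py <<'E'
import numpy as np, cv2
from scipy.spatial.transform import Rotation as R
from rig import bot,cams,order
def ray(c,u,v,z):
    d=R.from_quat(c["orientation"]).as_matrix()@np.linalg.inv(c["mtx"])@[u,v,1]
    o=np.array(c["origin"]); return o+d*(z-o[2])/d[2]
def proj(c,p):
    q=R.from_quat(c["orientation"]).as_matrix().T@(np.array(p)-c["origin"]); q=np.array(c["mtx"])@q; return q[:2]/q[2]
E
python3 - <<'E'
from h import *
import pickle
for n in("top","scene"):
    c=cams.camera(n); pickle.dump(c,open(n+".pkl","wb")); cv2.imwrite(f"pics/{n}0.png",c["pixels"]); print(n,c["origin"],c["orientation"],c["mtx"])
print(bot.state())
E
```

```text
pics
top [ 0.38918885 -0.03349428  1.44082289] [-0.70258929  0.70651245 -0.05607854  0.0637467 ] [[489.18472687   0.         320.69258482]
 [  0.         489.18472687 190.83666331]
 [  0.           0.           1.        ]]
scene [1.27063441 0.07410828 0.87759531] [ 0.62190834  0.70635715 -0.26033586 -0.21567299] [[423.23287905   0.         315.70143196]
 [  0.         423.23287905 201.25145954]
 [  0.           0.           1.        ]]
{'time': 0.1, 'joint_positions': array([-1.25207763e+00,  8.78880987e-02,  1.37208410e+00, -4.99386637e-06,
        1.68360097e+00, -1.03085269e-01]), 'dq': array([ 0.00109046, -0.00058289, -0.00206127,  0.0002017 , -0.00210767,
        0.00385248]), 'joint_torque': array([ 2.16081207e-03, -3.41255236e+01, -3.03300440e+01,  7.19476235e-02,
        3.03927180e-02, -9.63743764e-05]), 'tcp_pos': array([ 0.22502108, -0.50132509,  0.20442704]), 'orientation': array([ 9.77842068e-01,  2.09341608e-01, -1.09026637e-04, -9.84241606e-04]), 'wrist_force': array([0.6988153 , 0.48184784, 0.39754146]), 'moment': array([-0.02308629,  0.02292746,  0.02592197]), 'finger_force': 0.0, 'gripper_width': 0.997622490949297}
```

View pics/top0.png

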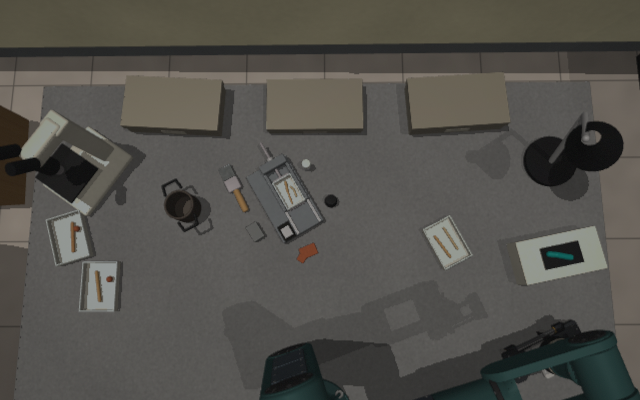

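View pics/scene0.png

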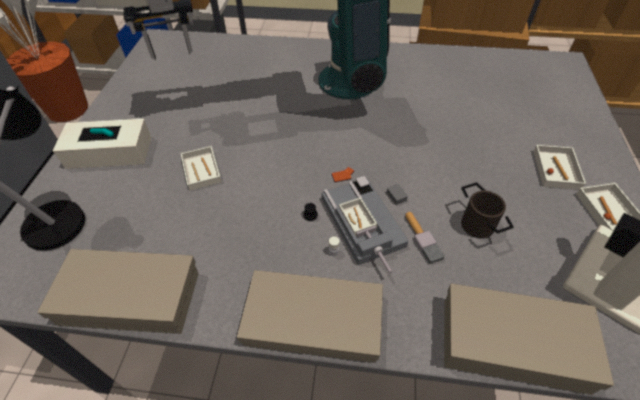

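```bash
python3 - <<'E'
import pickle,cv2,numpy as np
t=pickle.load(open("top.pkl","rb"))["pixels"][135:265,215:345]
s=pickle.load(open("scene.pkl","rb"))["pixels"][160:290,300:430]
f=lambda a:cv2.resize(a,(600,600),interpolation=cv2.INTER_CUBIC)
cv2.imwrite("pics/t1.png",f(t));cv2.imwrite("pics/s1.png",f(s))
E
```

```text
(no output)
```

View pics/t1.png

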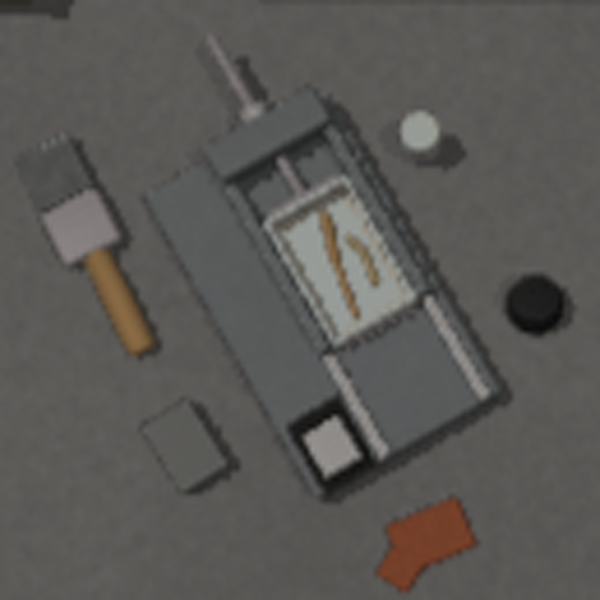

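View pics/s1.png

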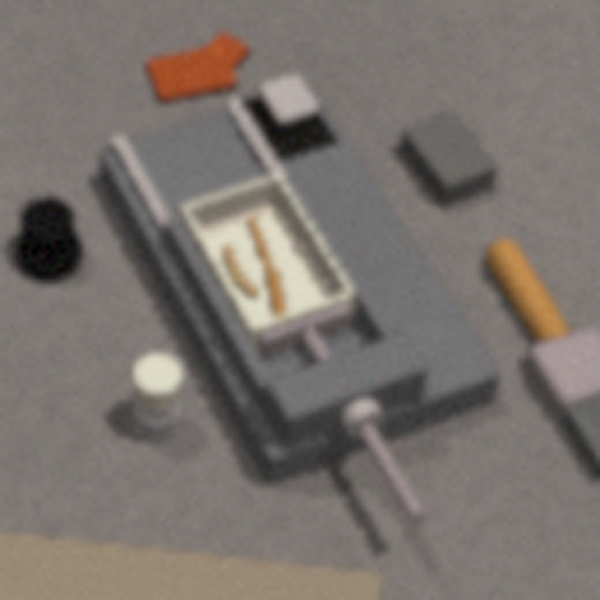

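The top crop shows the key top at (332,447) and the tray corners at (335,348), (425,298), (348,180) and (267,222). The scene crop has the key at (289,98). The tray is seated with the runway clear, so I'll fit the dock pose.

```bash
cat > fit.py <<'E'
from h import *
import pickle
from scipy.optimize import least_squares
D={"top":((215,135),[((332,447),(-53,62,50)),((335,348),(0,30,54)),((425,298),(0,-30,54)),((267,222),(90,30,54)),((348,180),(90,-30,54)),((148,193),(150,88,30)),((318,494),(-75,88,30)),((500,390),(-75,-48,30))]),
"scene":((300,160),[((289,98),(-53,62,50)),((183,205),(0,-30,54)),((285,178),(0,30,54)),((262,333),(90,-30,54)),((352,297),(90,30,54)),((497,378),(150,88,30)),((103,153),(-75,-48,30))])}
C={n:pickle.load(open(n+".pkl","rb")) for n in D}
k=130/600
def w(p,q): c,s=np.cos(p[2]),np.sin(p[2]); return np.array([p[0]+c*q[0]-s*q[1],p[1]+s*q[0]+c*q[1],q[2]])
def res(p,names=("top","scene")):
    return np.concatenate([proj(C[n],w(p,np.array(q)/1000))-(np.array(D[n][0])+(np.array(a)+.5)*k-.5) for n in names for a,q in D[n][1]])
if __name__=="__main__":
    for ns in (("top",),("scene",),("top","scene")):
        f=least_squares(res,[.4,.05,.5],args=(ns,),loss="soft_l1"); print(ns,f.x.round(4),np.degrees(f.x[2]).round(2)); 
    p=f.x; print(res(p).reshape(-1,2).round(1).tolist()); np.save("dock.npy",p)
    s=bot.state(); Rm=R.from_quat(s["orientation"]).as_matrix()
    m=w(p,np.array([-.053,.031,.0])); print("mid",m,"tool x yaw",np.degrees(np.arctan2(Rm[1,0],Rm[0,0])))
    print("delta tool",Rm.T@(m-s["tcp_pos"]))
E
python3 fit.py
```

```text
('top',) [0.588  0.0503 0.5137] 29.43
('scene',) [0.5891 0.0535 0.5069] 29.05
('top', 'scene') [0.5886 0.0517 0.5107] 29.26
[[-0.4, -0.4], [-0.3, -0.7], [-1.5, -0.1], [-0.6, -0.3], [0.1, -1.3], [-0.9, -0.3], [-1.0, 1.1], [0.7, 0.4], [0.1, -0.3], [-0.9, 0.4], [-1.3, -0.8], [-2.9, -0.1], [0.3, -0.1], [1.0, -0.5], [-1.4, -0.9]]
mid [0.52716731 0.0528315  0.        ] tool x yaw 24.167543928028348
delta tool [ 0.5024983  -0.38148163  0.20527909]
```

>>> drive_tool:
  targets:
    - {"delta_pos": [0.031, -0.024, 0], "yaw": 0, "gripper": 0.05}
    - {"delta_pos": [0.031, -0.024, 0], "yaw": 0, "gripper": 0.05}
    - {"delta_pos": [0.031, -0.024, 0], "yaw": 0, "gripper": 0.05}
    - {"delta_pos": [0.031, -0.024, 0], "yaw": 0, "gripper": 0.05}
    - {"delta_pos": [0.031, -0.024, 0], "yaw": 0, "gripper": 0.05}
    - {"delta_pos": [0.031, -0.024, 0], "yaw": 0, "gripper": 0.05}
    - {"delta_pos": [0.031, -0.024, 0], "yaw": 0, "gripper": 0.05}
    - {"delta_pos": [0.031, -0.024, 0], "yaw": 0, "gripper": 0.05}

```text
time: 0.9
tcp_pos: [0.3731, -0.2235, 0.2051]
orientation: [0.978, 0.209, -0.0, -0.0]
wrist_force: [0.5, -0.3, -0.4]
gripper_width: 0.527
finger_force: 0.0
```

>>> drive_tool:
  targets:
    - {"delta_pos": [0.036, -0.027, 0], "yaw": 0, "gripper": 0.05}
    - {"delta_pos": [0.036, -0.027, 0], "yaw": 0, "gripper": 0.05}
    - {"delta_pos": [0.036, -0.027, 0], "yaw": 0, "gripper": 0.05}
    - {"delta_pos": [0.036, -0.027, 0], "yaw": 0, "gripper": 0.05}
    - {"delta_pos": [0.036, -0.027, 0], "yaw": 0, "gripper": 0.05}
    - {"delta_pos": [0.036, -0.027, 0], "yaw": 0, "gripper": 0.05}
    - {"delta_pos": [0.036, -0.027, 0], "yaw": -5, "gripper": 0.05}
    - {"delta_pos": [0, 0, 0.04], "yaw": 0, "gripper": 0.05}

```text
time: 1.7
tcp_pos: [0.5306, 0.0551, 0.1703]
orientation: [0.967, 0.255, 0.006, 0.001]
wrist_force: [0.9, -0.5, -0.3]
gripper_width: 0.526
finger_force: 0.0
```

```bash
cat > chk.py <<'E'
from fit import *
import sys
p=np.load("dock.npy"); s=bot.state(); Rm=R.from_quat(s["orientation"]).as_matrix()
m=w(p,np.array([-.053,.031,.0])); y=np.degrees(np.arctan2(Rm[1,0],Rm[0,0]))
print(s["time"],"tcp",s["tcp_pos"].round(4),"yaw",y.round(2),"dyaw row",-(np.degrees(p[2])-y).round(2),"delta",(Rm.T@(m-s["tcp_pos"])).round(4),"F",s["wrist_force"].round(1),"w",s["gripper_width"])
if len(sys.argv)>1:
    o=[]
    for n,(a,b) in {"top":(235,165),"scene":(310,130)}.items():
        c=cams.camera(n); pickle.dump(c,open(n+"n.pkl","wb"))
        o.append(cv2.resize(c["pixels"][b:b+100,a:a+80],(400,500),interpolation=cv2.INTER_CUBIC))
    cv2.imwrite(sys.argv[1],np.hstack(o))
E
python3 chk.py
```

```text
1.7 tcp [0.5306 0.0551 0.1703] yaw 29.61 dyaw row 0.35 delta [-0.0062 -0.0005  0.1702] F [ 0.9 -0.5 -0.3] w 0.5261898329951393
```

>>> drive_tool:
  targets:
    - {"delta_pos": [0, 0, 0.03], "yaw": 0, "gripper": 0.05}
    - {"delta_pos": [0, 0, 0.03], "yaw": 0, "gripper": 0.05}
    - {"delta_pos": [0, 0, 0.03], "yaw": 0, "gripper": 0.05}
    - {"delta_pos": [0, 0, 0], "yaw": 0, "gripper": 0.05}
    - {"delta_pos": [0, 0, 0], "yaw": 0, "gripper": 0.05}
    - {"delta_pos": [0, 0, 0], "yaw": 0, "gripper": 0.05}
    - {"delta_pos": [0, 0, 0], "yaw": 0, "gripper": 0.05}
    - {"delta_pos": [0, 0, 0], "yaw": 0, "gripper": 0.05}

```text
time: 2.5
tcp_pos: [0.5265, 0.0504, 0.0772]
orientation: [0.968, 0.252, 0.002, 0.0]
wrist_force: [-0.5, -0.0, 0.8]
gripper_width: 0.523
finger_force: 0.0
```

```bash
python3 chk.py pics/n1.png
```

```text
2.5 tcp [0.5265 0.0504 0.0772] yaw 29.16 dyaw row -0.1 delta [ 0.0016 -0.0019  0.0772] F [-0.5 -0.   0.8] w 0.5226049613351357
```

View pics/n1.png

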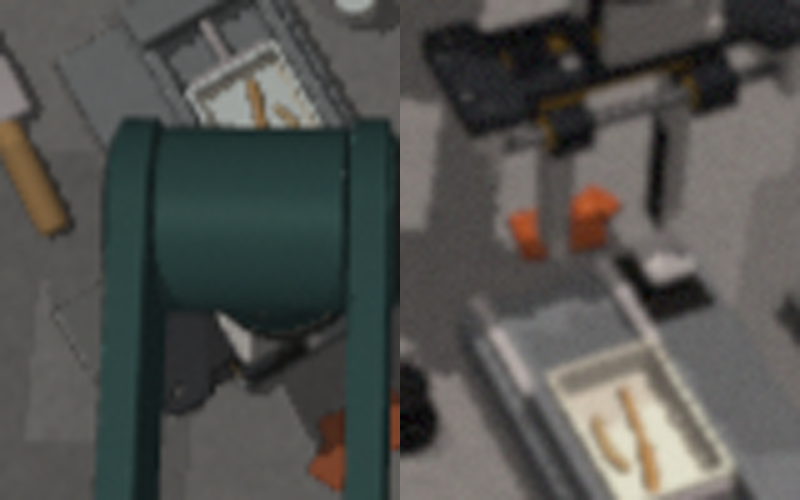

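The scene half shows the runway finger tip at about (555,255) and the key finger tip at about (657,218), just before the key at (668,265). I'll compare these with where the tips should project.

```bash
python3 - <<'E'
from fit import *
c=pickle.load(open("scenen.pkl","rb")); s=bot.state(); Rm=R.from_quat(s["orientation"]).as_matrix(); h=.0492/2+.00625
for y in(-h,h):
    for x in (-.008,.008):
        P=s["tcp_pos"]+Rm@[x,y,0]; print(x,y,((proj(c,P)+.5-[310,130])*5+[400,0]).round())
p=np.load("dock.npy")
for q in ([-.053,.062,.05],[-.068,.062,.05],[-.038,.062,.05]): print("key",((proj(c,w(p,np.array(q)))+.5-[310,130])*5+[400,0]).round())
E
```

```text
-0.008 -0.030850000000000002 [656. 209.]
0.008 -0.030850000000000002 [669. 229.]
-0.008 0.030850000000000002 [547. 242.]
0.008 0.030850000000000002 [560. 263.]
key [664. 255.]
key [652. 236.]
key [677. 275.]
```

>>> drive_tool:
  targets:
    - {"delta_pos": [0.002, -0.002, 0], "yaw": 0, "gripper": 0.05}
    - {"delta_pos": [0, 0, 0.006], "yaw": 0, "gripper": 0.05}
    - {"delta_pos": [0, 0, 0.006], "yaw": 0, "gripper": 0.05}
    - {"delta_pos": [0, 0, 0.006], "yaw": 0, "gripper": 0.05}
    - {"delta_pos": [0, 0, 0.005], "yaw": 0, "gripper": 0.05}
    - {"delta_pos": [0, 0, 0], "yaw": 0, "gripper": 0.05}
    - {"delta_pos": [0, 0, 0], "yaw": 0, "gripper": 0.05}
    - {"delta_pos": [0, 0, 0], "yaw": 0, "gripper": 0.05}

```text
time: 3.4
tcp_pos: [0.5264, 0.0532, 0.0527]
orientation: [0.968, 0.252, 0.0, 0.0]
wrist_force: [0.5, -0.9, -0.4]
gripper_width: 0.523
finger_force: 0.0
```

```bash
python3 chk.py pics/n2.png
```

```text
3.4 tcp [0.5264 0.0532 0.0527] yaw 29.17 dyaw row -0.1 delta [0.0005 0.0007 0.0527] F [ 0.5 -0.9 -0.4] w 0.5231798960946433
```

View pics/n2.png

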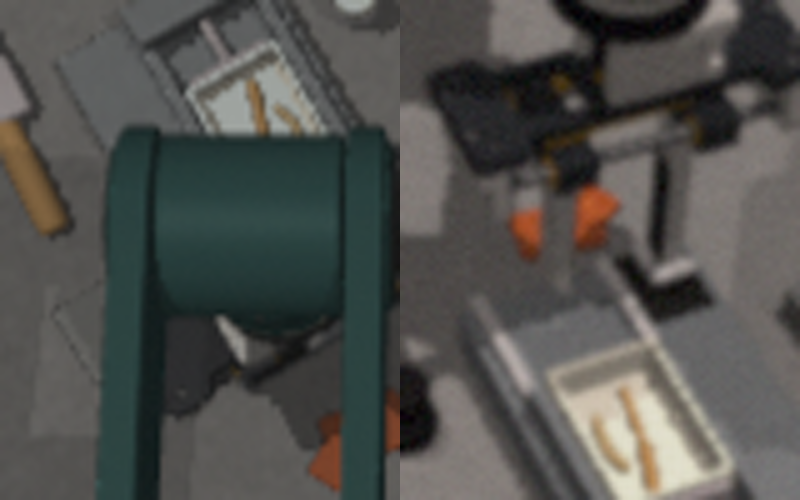

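The key finger is just above the key at (665,255), with a front strip of the key at (672,268). The runway finger at (562,275) is between the rails. Pressing now.

>>> drive_tool:
  targets:
    - {"delta_pos": [0.001, 0, 0], "yaw": 0, "gripper": 0.05}
    - {"delta_pos": [0, 0, 0.004], "yaw": 0, "gripper": 0.05}
    - {"delta_pos": [0, 0, 0.004], "yaw": 0, "gripper": 0.05}
    - {"delta_pos": [0, 0, 0.004], "yaw": 0, "gripper": 0.05}
    - {"delta_pos": [0, 0, 0.002], "yaw": 0, "gripper": 0.05}
    - {"delta_pos": [0, 0, 0], "yaw": 0, "gripper": 0.05}
    - {"delta_pos": [0, 0, 0], "yaw": 0, "gripper": 0.05}
    - {"delta_pos": [0, 0, 0], "yaw": 0, "gripper": 0.05}

```text
time: 4.3
tcp_pos: [0.5279, 0.0537, 0.0402]
orientation: [0.968, 0.251, 0.001, 0.0]
wrist_force: [-2.5, -0.5, 8.6]
gripper_width: 0.525
finger_force: 5.9
```

```bash
python3 chk.py pics/n3.png
```

```text
4.3 tcp [0.5279 0.0537 0.0402] yaw 29.13 dyaw row -0.13 delta [-0.0011  0.0004  0.0402] F [-2.5 -0.5  8.6] w 0.5254015631815014
```

View pics/n3.png

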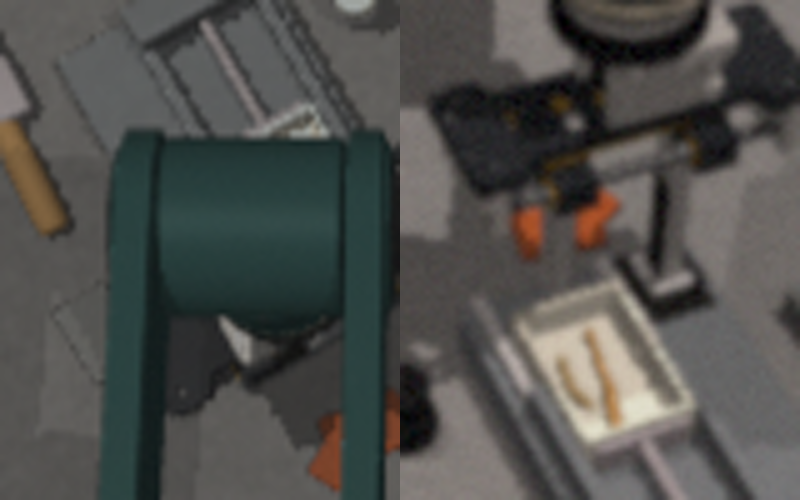

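The tray is out against the finger, with its front top corners at about (513,318) and (622,283), and the key is down. I'll press a touch firmer, let it settle, and measure.

>>> drive_tool:
  targets:
    - {"delta_pos": [0, 0, 0.001], "yaw": 0, "gripper": 0.05}
    - {"delta_pos": [0, 0, 0.001], "yaw": 0, "gripper": 0.05}
    - {"delta_pos": [0, 0, 0], "yaw": 0, "gripper": 0.05}
    - {"delta_pos": [0, 0, 0], "yaw": 0, "gripper": 0.05}
    - {"delta_pos": [0, 0, 0], "yaw": 0, "gripper": 0.05}
    - {"delta_pos": [0, 0, 0], "yaw": 0, "gripper": 0.05}
    - {"delta_pos": [0, 0, 0], "yaw": 0, "gripper": 0.05}
    - {"delta_pos": [0, 0, 0], "yaw": 0, "gripper": 0.05}

```text
time: 5.2
tcp_pos: [0.5279, 0.0537, 0.0401]
orientation: [0.968, 0.251, 0.001, 0.0]
wrist_force: [-4.5, -0.8, 16.6]
gripper_width: 0.526
finger_force: 10.0
```

```bash
cp scenen.pkl sceneold.pkl; python3 chk.py pics/n4.png; python3 - <<'E'
from fit import *
a=pickle.load(open("sceneold.pkl","rb"));b=pickle.load(open("scenen.pkl","rb"))
f=lambda c:c["pixels"][185:225,330:370].astype(float)
print("mean diff tray region",abs(f(a)-f(b)).mean(), cv2.phaseCorrelate(f(a).mean(2),f(b).mean(2)))
p=np.load("dock.npy");c,s=np.cos(p[2]),np.sin(p[2])
for u,v in((513,318),(622,283),(585,445),(693,405)):
    P=ray(b,(u-400)/5+310-.5,v/5+130-.5,.054)[:2]-p[:2]; print(u,v,(np.array([[c,s],[-s,c]])@P*1000).round(1))
E
```

```text
5.2 tcp [0.5279 0.0537 0.0401] yaw 29.13 dyaw row -0.13 delta [-0.0012  0.0003  0.0401] F [-4.5 -0.8 16.6] w 0.525924514897865
mean diff tray region 1.9739583333333333 ((0.0033893860262779185, 0.013827879885255356), 1.0114506347219276)
513 318 [-40.4 -29.8]
622 283 [-40.8  31.7]
585 445 [ 48.  -29.2]
693 405 [45.8 30.2]
```

View pics/n4.png

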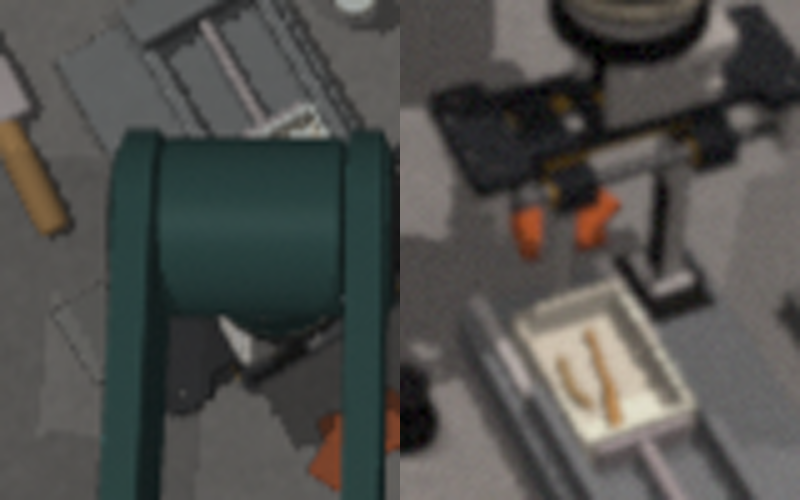

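The tray is at rest: there is no image shift between the two looks. Its front is at dock x of about -41 to -44 mm, roughly half-way out. It pushes on the finger with about 4 N, and the key is fully down. Handing in.

```bash
python3 -c "
from rig import order
print(order.close_job())"
```

```text
the job is handed in; nothing more can be done
None
```

I handed the job in with the key held fully down under one finger and the tray at rest against the other, its front about 41 mm past the gate line (half-way is 45 mm). The arm touched nothing else I could see, and it took about 5 s of the 32 s allowed.

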